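# Tip the standing spice vials back and shut the drawer

### The job

Two of the five spice vials in the open top drawer have been left standing on end in the bamboo rack, too tall for the drawer to close. With a fingertip push each of them over backwards, away from you, so that it lies back in its own slot like the other three, and then gently push the drawer fully shut. Do not grip or lift anything, and leave the dish and the measuring spoon untouched.

Things in the scene. Friction and masses are not known exactly. Their poses are not given: they have to be found in the camera images.
- drawer (a joint): Travel of the chest's top drawer in m: 0 is fully shut, grows as it comes out towards the robot (at most 0.23). It runs on wooden runners with about 2 N of friction and stays where it is left.
- drawer_front (a point): Middle of the top edge of the outer face of the drawer's front panel (436 mm wide, 109 high, 16 thick). Moves with the drawer. x points level into the chest (the way it shuts), y left along the panel, z up. The drawer's inner floor lies 95 mm below this point. A knob 22 mm across, reaching 32 mm out, is centred 60 mm below this point.
- chest: Whitewashed pine chest, fixed, 440 mm wide, 300 deep, 194 high, with a shut lower drawer. Origin: foot of its front face, at mid-width; x into the chest, z up. The top board (18 mm thick) overhangs the front by 6 mm. The top drawer's opening ends 96 mm above that drawer's inner floor, so a standing vial catches on it. Shut, the drawer's panel lies against the front.
- rack: Bamboo rack, loose on the drawer floor, 0.55 kg, 114 mm (x) by 222 (y). Origin: centre of its underside, x away from the robot, z up. Five slots side by side, 42 mm apart in y (middle one at y = 0), 30 mm wide between fins. A lying vial reaches 89 mm above the underside, a standing one 123 mm.
- rack_well (a point): Centre of the flat floor of the middle slot's foot well, 8 mm above the rack's underside; axes as the rack's. A front lip, top 20 mm above this floor, runs 16 to 24 mm in front of (-x) this point; from 13 mm behind it (+x) the bed rises at 33 degrees towards +x: there a vial lies back, foot in the well, cap up and away from the robot.
- vial1: Amber glass vial with black screw cap: cylinder 22 mm in diameter, 115 mm long (cap: the last 18 mm), about 45 g. Origin at the centre of its flat foot, z along it to the cap. z is vertical if it stands on end, about 57 degrees off vertical towards the rack's +x if it lies back. Which ones stand, and in which slots, varies. Standing, it falls back by itself once leaned over about 11 degrees.
- vial1_cap (a point): Centre of the top of vial1's cap, 115 mm from its foot along its z.
- vial2: Amber glass vial with black screw cap: cylinder 22 mm in diameter, 115 mm long (cap: the last 18 mm), about 45 g. Origin at the centre of its flat foot, z along it to the cap. z is vertical if it stands on end, about 57 degrees off vertical towards the rack's +x if it lies back. Which ones stand, and in which slots, varies. Standing, it falls back by itself once leaned over about 11 degrees.
- vial2_cap (a point): Centre of the top of vial2's cap, 115 mm from its foot along its z.
- vial3: Amber glass vial with black screw cap: cylinder 22 mm in diameter, 115 mm long (cap: the last 18 mm), about 45 g. Origin at the centre of its flat foot, z along it to the cap. z is vertical if it stands on end, about 57 degrees off vertical towards the rack's +x if it lies back. Which ones stand, and in which slots, varies. Standing, it falls back by itself once leaned over about 11 degrees.
- vial3_cap (a point): Centre of the top of vial3's cap, 115 mm from its foot along its z.
- vial4: Amber glass vial with black screw cap: cylinder 22 mm in diameter, 115 mm long (cap: the last 18 mm), about 45 g. Origin at the centre of its flat foot, z along it to the cap. z is vertical if it stands on end, about 57 degrees off vertical towards the rack's +x if it lies back. Which ones stand, and in which slots, varies. Standing, it falls back by itself once leaned over about 11 degrees.
- vial4_cap (a point): Centre of the top of vial4's cap, 115 mm from its foot along its z.
- vial5: Amber glass vial with black screw cap: cylinder 22 mm in diameter, 115 mm long (cap: the last 18 mm), about 45 g. Origin at the centre of its flat foot, z along it to the cap. z is vertical if it stands on end, about 57 degrees off vertical towards the rack's +x if it lies back. Which ones stand, and in which slots, varies. Standing, it falls back by itself once leaned over about 11 degrees.
- vial5_cap (a point): Centre of the top of vial5's cap, 115 mm from its foot along its z.
- dish: Matte grey ceramic dish, 84 mm across and 24 mm high, origin under its centre; stands in the drawer to the right of the rack. Leave alone.
- spoon: Stainless double-ended measuring spoon, 110 mm long along its y, 11 mm high, origin under its middle; lies in the drawer to the right of the rack. Leave alone.

How it is judged:
On the way, in this order (a step that is already met when the one before it is completed fails the run):
1. both standing vials lie back in their slots while the drawer is still open (angle between vial2's own z axis and vertical between 0.85 and 1.25 rad and z of each of vial2, vial4 in the frame of rack below 0.026 m and x of vial2 in the frame of rack between -0.055 and -0.018 m and x of each of vial2_cap, vial4_cap in the frame of rack above 0.035 m and z of each of vial2_cap, vial4_cap in the frame of rack below 0.09 m and angle between vial4's own z axis and vertical between 0.85 and 1.25 rad and x of vial4 in the frame of rack between -0.055 and -0.018 m and value of joint drawer above 0.1 m), for 0.2 s.
2. the drawer is fully shut (value of joint drawer below 0.005 m), for 0.2 s.
At the end, for the whole second after the job is handed in: The drawer is shut to within 5 mm; all five vials lie back in the rack's slots (49 to 72 degrees off vertical, foot in the well, cap away from the front); rack, dish and spoon stand level in the drawer; everything is at rest (value of joint drawer below 0.005 m and angle between vial1's own z axis and vertical between 0.85 and 1.25 rad and z of each of vial1, vial2, vial3, vial4, vial5 in the frame of rack below 0.026 m and x of vial1 in the frame of rack between -0.055 and -0.018 m and x of each of vial1_cap, vial2_cap, vial3_cap, vial4_cap, vial5_cap in the frame of rack above 0.035 m and z of each of vial1_cap, vial2_cap, vial3_cap, vial4_cap, vial5_cap in the frame of rack below 0.09 m and angle between vial2's own z axis and vertical between 0.85 and 1.25 rad and x of vial2 in the frame of rack between -0.055 and -0.018 m and angle between vial3's own z axis and vertical between 0.85 and 1.25 rad and x of vial3 in the frame of rack between -0.055 and -0.018 m and angle between vial4's own z axis and vertical between 0.85 and 1.25 rad and x of vial4 in the frame of rack between -0.055 and -0.018 m and angle between vial5's own z axis and vertical between 0.85 and 1.25 rad and x of vial5 in the frame of rack between -0.055 and -0.018 m and angle between rack's own z axis and vertical below 0.06 rad and angle between each of dish, spoon's own z axis and vertical below 0.2 rad and linear speed of each of vial1, vial2, vial3, vial4, vial5, rack, dish, spoon below 0.02 m/s); the robot touches nothing.
It fails at once if a vial is lifted out of the well of its slot (z of any of vial1, vial2, vial3, vial4, vial5 in the frame of rack above 0.035 m).
It fails at once if a vial is gripped or pressed hard (over 8 N) (contact force between the fingers and vial1 above 8 N or contact force between the fingers and vial2 above 8 N or contact force between the fingers and vial3 above 8 N or contact force between the fingers and vial4 above 8 N or contact force between the fingers and vial5 above 8 N).
It fails at once if the dish or the spoon is touched by the robot (contact force between any of the fingers, the arm and dish above 0.3 N or contact force between any of the fingers, the arm and spoon above 0.3 N).
It fails at once if the rack is lifted (z of rack in the frame of drawer_front above -0.08 m).
It fails at once if the drawer is slammed (faster than 0.4 m/s) (velocity of joint drawer below -0.4 m/s).
It also fails if it takes over 51 s, if anything falls off the work surface, if the arm or the gripper's body presses on something with over 40 N, if the wrist force passes 120 N, or if a joint passes its speed limit or range.

### The arm

A 7-joint arm with a two-finger parallel gripper is mounted at the origin on the work surface. World frame = base frame: x ahead of the robot, y to its left, z up, the work surface at z = 0. Lengths are in m, angles in rad, forces in N, time in s.
With the tool pointing down it reaches from about 0.425 to 0.925 m from the base axis. Payload 6.8 kg.
Tool frame: the origin (TCP) lies at the very end of the fingers, on their centre line; the grasp point (between the pads) lies 19 mm behind it (bot.grasp_offset is the distance from the TCP to the grasp point, in m); z points along the fingers, y is the direction in which the jaws open and shut (so a half turn about z gives the same grasp; the last joint's range is limited). The gripper opens to 85 mm and grips with 20 to 120 N. Pads are 22 mm wide; open, the fingers measure 114 mm over their backs; the gripper's body (76 mm by 85 mm) begins 54 mm behind the grasp point. The pads swing forward as they close: fully open they stand 13 mm farther back than shut.
Start: joints at [1.193, 0.477, 0.022, 1.555, -0.011, 1.109, -0.083], TCP at [0.18, -0.651, 0.231] pointing down, gripper open.
Joint ranges: [-2.96, 2.96], [-0.34, 2.1], [-1.41, 1.46], [0.24, 2.44], [-1.37, 4.51], [0.17, 1.92], [-2.96, 2.96]. Speed limits (rad/s): [2.39, 2.39, 3.14, 3.14, 3.14, 3.14, 3.14].

### API

Orientations are given as a unit quaternion [w, x, y, z].
In Python, from station import monitor, cams, bot, finder gives the robot as it stands.
- The arm moves only by the tool jog_arm, never from a script. Its argument "plan" is a list of rows, each an object of numbers: "x", "y", "z": the shift along the tool's x, y, z as a fraction of full scale; "wx", "wy", "wz": the turn, a rotation vector about the tool's x, y, z as a fraction of full scale. A call has 1 to 12 rows; each row is the pose to reach, as a shift and turn from the pose measured when the call began, along the tool's axes at that moment, turning the shorter way round; what a row does not reach only later rows make up. Full scale, the value 1, is 20 cm for a shift and 180 degrees for a turn. A row lasts 1/12 s, in which the tool goes at most 41.7 mm and 7.16 degrees, less where a joint would pass 70% of its speed; a pose out of reach is approached as far as the arm can. A call with a number of a shift or a turn outside -1 to 1 is refused whole. A call with a gripper value outside its range is refused whole. "hand" is the opening, from -1 (shut) to 1 (fully open), set as the call begins (left out, the last holds). The fingers move at their own pace and stop on an object; "grip_force" is the grip in N (left out, the last holds). Time passes only in rows, so rows that repeat a pose let the fingers close. It gives the time, the measured TCP pose, the force and the opening at its end, in the units of the state.
- monitor.get_obs(): the state, without advancing time (a new reading comes with each control period).
- cams.read_camera(name): name is "scene" or "top"; returns the picture (400x640x3 uint8, red, green, blue); there is no depth.
- cams.get_calibration(name): a dict with "fx", "fy", "cx", "cy" (pixels), "extrinsics" (4x4, takes a point from world to camera coordinates). Camera axes: x right, y down, z forward; pixel columns grow to the right and rows downward; lengths in m; the calibration is good to about 2 mm. A picture is of the moment at which its call begins. get_calibration takes no time and is no camera call.
- bot.hand_in(): hands the job in, once; it reports no verdict.
Trained networks look in the newest picture that a camera, given by its name, has taken for a name from the list of things; names that differ only in an ending like _2 or _b are one class to them, and where a whole thing is asked for, a point or a joint stands for the part that bears it (a point fixed in the world has none). Each returns a list of dicts, best first, with "confidence" (0 to 1); they miss things now and then, are a little off and sometimes report something else, mostly with a low value. They report only what shows in the picture. A call takes as long as a camera call.
- finder.find_in(camera, target): "bbox" ([left, top, width, height] in pixels, round what is visible of it).
- finder.place_of(camera, target): "location" ([column, row] in pixels: a listed point, or the origin of a listed thing).
The state is a dict: "t": time; "q": joint angles; "joint_vel": joint speeds; "joint_torque": joint torques, N m; "eef_pos": TCP position; "tool_rot": TCP orientation; "contact_force": force on the tool from outside, world axes, zero at the start; "torque": the same for the moment, N m; "gripper_width": opening from 0.0 (shut) to 1.0 (fully open).
Only numpy, scipy, OpenCV 4.12 (cv2) and the standard library are available. Lean on these libraries where they do the work, as an engineer would, in place of code of your own. Each camera call takes 0.05 s, during which the arm holds its last target. There are 200 camera calls.

## Working session

There is one attempt and no reset: what is moved stays moved. The work goes in short steps, Python scripts to look and compute and a tool call to move; the robot and the scene stay as the last step left them, time stands still between calls to the robot, and variables do not carry over. Pictures are saved under pics/ and viewed, about 8 in all and at most 12, crops included, and the job is handed in when it is done.

Besides the shell and the picture viewer there is one more tool, called after ">>>" in YAML: its name, and indented under it one key for each argument. jog_arm: Moves the arm, as the interface text tells. Shift numbers are shares of 20 cm and turn numbers shares of 180 degrees, none past 1 either way. Its arguments: {"type":"object","properties":{"plan":{"type":"array","items":{"type":"object","properties":{"x":{"type":"number","minimum":-1,"maximum":1},"y":{"type":"number","minimum":-1,"maximum":1},"z":{"type":"number","minimum":-1,"maximum":1},"wx":{"type":"number","minimum":-1,"maximum":1},"wy":{"type":"number","minimum":-1,"maximum":1},"wz":{"type":"number","minimum":-1,"maximum":1}}}},"hand":{"type":"number"},"grip_force":{"type":"number"}},"required":["plan"]}

```bash
mkdir -p pics; ls
python3 - <<'E'
from station import monitor, cams, bot, finder
import cv2, numpy as np
np.set_printoptions(precision=4,suppress=True)
o=monitor.get_obs(); print(o['t'],o['eef_pos'],o['tool_rot'],o['gripper_width'])
for n in('scene','top'):
    im=cams.read_camera(n); cv2.imwrite(f'pics/{n}0.png',im[...,::-1])
    c=cams.get_calibration(n); print(n,c['fx'],c['fy'],c['cx'],c['cy']);print(np.array(c['extrinsics']))
    for t in ['drawer_front','chest','rack','rack_well','vial1_cap','vial1','dish','spoon']:
        print(t,[(np.round(d['location'],1).tolist(),round(d['confidence'],2)) for d in finder.place_of(n,t)])
E
```

```text
pics
0.0 [ 0.1797 -0.65    0.2303] [-0.0009  0.9909  0.1345 -0.0002] 1.001143852945385
scene 431.2090261246737 431.2090261246737 319.6224991832647 201.18912434104178
[[-0.3684  0.9296 -0.0104  0.2228]
 [ 0.6086  0.2327 -0.7586 -0.2474]
 [-0.7028 -0.2857 -0.6515  1.1562]
 [ 0.      0.      0.      1.    ]]
drawer_front [([291.7, 127.9], 0.75), ([319.3, 197.6], 0.4)]
chest [([305.3, 207.3], 0.34), ([320.1, 201.0], 0.27), ([275.5, 202.1], 0.21)]
rack [([314.7, 221.6], 0.67), ([368.1, 209.3], 0.45)]
rack_well [([344.4, 149.7], 0.72), ([321.1, 203.7], 0.59)]
vial1_cap [([276.2, 200.8], 0.84)]
vial1 [([347.3, 205.8], 0.92), ([270.7, 192.1], 0.81), ([320.7, 201.7], 0.74), ([296.2, 195.2], 0.68), ([319.2, 196.6], 0.61), ([368.9, 207.2], 0.6), ([297.1, 130.1], 0.36)]
dish [([296.1, 195.2], 0.46), ([277.2, 203.0], 0.29)]
spoon [([218.6, 185.8], 0.94), ([317.5, 197.7], 0.16)]
top 462.31223201821336 462.31223201821336 314.48484299556515 211.10676701106362
[[-0.022  -0.9997  0.0098  0.0243]
 [-0.9835  0.0199 -0.1797  0.6029]
 [ 0.1794 -0.0136 -0.9837  0.913 ]
 [ 0.      0.      0.      1.    ]]
drawer_front [([377.9, 276.1], 0.63), ([429.6, 201.3], 0.49)]
chest []
rack [([330.9, 225.4], 0.61)]
rack_well [([337.3, 244.9], 0.57)]
vial1_cap [([346.7, 184.0], 0.55)]
vial1 [([378.4, 239.7], 0.96), ([334.1, 245.3], 0.89), ([313.6, 248.2], 0.71), ([361.4, 241.2], 0.7), ([292.7, 249.4], 0.59)]
dish [([430.3, 202.1], 0.83)]
spoon [([431.7, 239.3], 0.74), ([368.8, 181.7], 0.35)]
```

View pics/scene0.png

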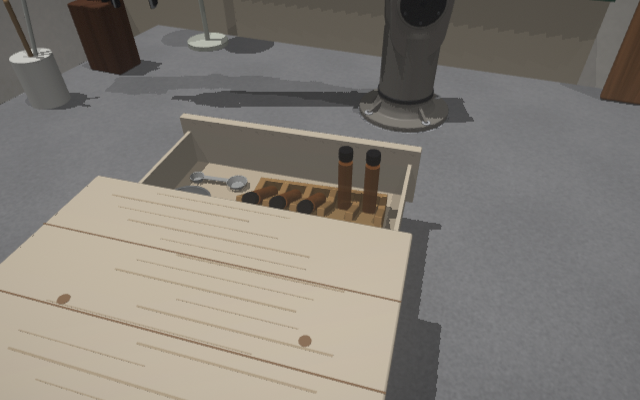

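View pics/top0.png

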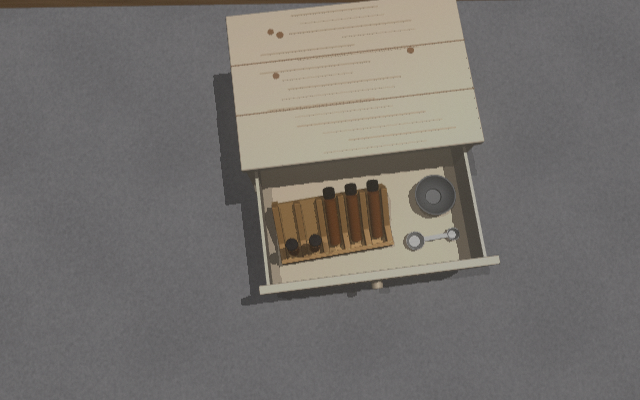

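Scene: the chest is seen from behind, with the standing caps at about (346,153) and (373,157). Top: the standing caps are the two leftmost, at about (292,246) and (315,242). The drawer's front edge runs from about (262,291) to (499,263). I'll zoom both to get precise pixels.

Run:
```python
import cv2,numpy as np
a=cv2.imread('pics/scene0.png')[105:230,170:430]; b=cv2.imread('pics/top0.png')[165:305,245:505]
f=lambda i:cv2.convertScaleAbs(cv2.resize(i,None,fx=3,fy=3,interpolation=cv2.INTER_CUBIC)[:,:780],alpha=1.3)
A,B=f(a),f(b)
cv2.imwrite('pics/zs.png',A);cv2.imwrite('pics/zt.png',B)
```

```text
(no output)
```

View pics/zs.png

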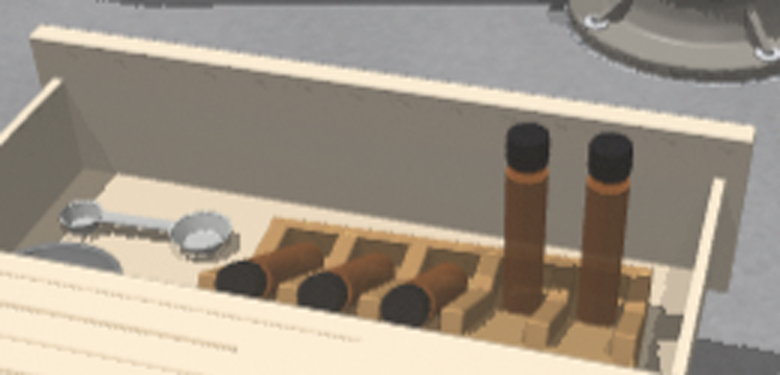

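View pics/zt.png

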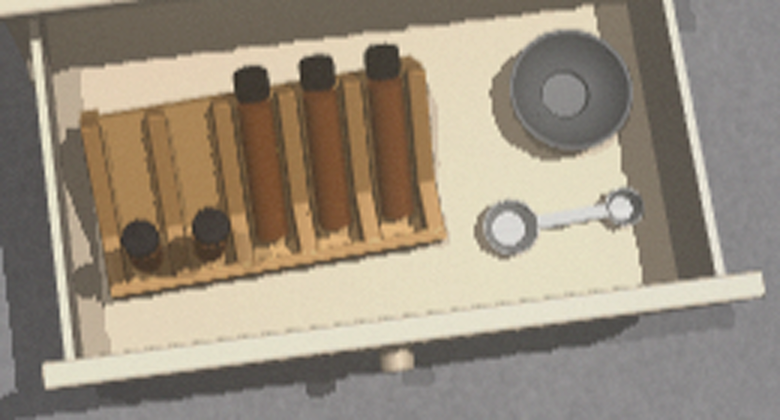

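```bash
cat > h.py <<'E'
import numpy as np, cv2
from scipy.spatial.transform import Rotation as Ro
from station import monitor, cams, bot, finder
np.set_printoptions(precision=4,suppress=True)
def cal(n):
    c=cams.get_calibration(n); return np.array([[c['fx'],0,c['cx']],[0,c['fy'],c['cy']],[0,0,1]]),np.array(c['extrinsics'])
def P(n): K,E=cal(n); return K@E[:3]
def tri(s,t):
    X=cv2.triangulatePoints(P('scene'),P('top'),np.array(s,float).reshape(2,1),np.array(t,float).reshape(2,1))[:,0]; X=X[:3]/X[3]
    return X,max(np.abs(proj('scene',X)-s).max(),np.abs(proj('top',X)-t).max())
def proj(n,X): p=P(n)@np.append(X,1); return p[:2]/p[2]
def onz(n,p,z):
    K,E=cal(n); R,t=E[:3,:3],E[:3,3]; C=-R.T@t; d=R.T@np.linalg.inv(K)@[p[0],p[1],1]; return C+d*(z-C[2])/d[2]
zs=lambda u,v:(170+u/3,105+v/3)
zt=lambda u,v:(245+u/3,165+v/3)
def tcp():
    o=monitor.get_obs(); q=o['tool_rot']; return o,np.array(o['eef_pos']),Ro.from_quat([q[1],q[2],q[3],q[0]])
E
python3 - <<'E'
from h import *
print('A(left)',*tri(zs(610,143),zt(140,235)))
print('B',*tri(zs(528,133),zt(211,223)))
for n,s,t in [('R out',(36,27),(765,296)),('R in',(32,38),(763,275)),('L out',(754,128),(46,387)),('L in',(752,140),(44,365))]:
    print(n,*tri(zs(*s),zt(*t)))
for n,z in('scene',.2),('top',.2):
    K,E=cal(n); print(n,-E[:3,:3].T@E[:3,3])
for v in[(440,238),(112,296),(82,118),(410,62)]: print('rack front top',onz('top',zt(*v),.19-.095+.028+.0))
print('chest front edge',onz('top',zt(480,10),.194),onz('top',(242,169),.194),onz('top',(483,141),.194))
for k in [(385,45),(318,57),(252,70)]: print('lying cap top', onz('top',zt(*k),.175))
print(tcp()[2].as_matrix())
E
```

```text
A(left) [0.5199 0.0547 0.2032] 0.022948984589220345
B [0.526  0.0135 0.2032] 0.18531054472680353
R out [ 0.4794 -0.3202  0.1727] 0.8064092213580523
R in [ 0.4908 -0.3184  0.1721] 0.6093810306633713
L out [0.4342 0.113  0.1726] 0.32188733421594407
L in [0.4471 0.1142 0.1731] 0.4367495241445454
scene [1.0451 0.1808 0.5679]
top [0.4297 0.0248 1.0062]
rack front top [ 0.5229 -0.1342  0.123 ]
rack front top [0.4905 0.0759 0.123 ]
rack front top [0.6058 0.0943 0.123 ]
rack front top [ 0.6389 -0.1205  0.123 ]
chest front edge [ 0.6536 -0.1529  0.194 ] [0.6581 0.1432 0.194 ] [ 0.7029 -0.3     0.194 ]
lying cap top [ 0.6377 -0.097   0.175 ]
lying cap top [ 0.6309 -0.0554  0.175 ]
lying cap top [ 0.6235 -0.0144  0.175 ]
[[ 0.9638  0.2665  0.    ]
 [ 0.2665 -0.9638 -0.    ]
 [ 0.      0.0001 -1.    ]]
```

```bash
cat >> h.py <<'E'
def go(*p):
    o,x,R=tcp(); print('t',round(o['t'],2),'at',x,'F',np.array(o['contact_force']),'shift',R.inv().apply(np.array(p)-x)/.2)
E
python3 -c "
from h import *
go(.30,-.5,.26);go(.36,-.48,.26)"
```

```text
t 0.9 at [ 0.1799 -0.6506  0.2313] F [-0.3182 -0.4559  0.6648] shift [ 0.7792 -0.5658 -0.1434]
t 0.9 at [ 0.1799 -0.6506  0.2313] F [-0.3182 -0.4559  0.6648] shift [ 1.095  -0.5822 -0.1433]
```

>>> jog_arm:
  plan:
    - {"x": 0.2,"y": -0.14,"z": -0.05,"wz": 0.02}
    - {"x": 0.4,"y": -0.28,"z": -0.1,"wz": 0.038}
    - {"x": 0.6,"y": -0.42,"z": -0.15,"wz": 0.038}
    - {"x": 0.8,"y": -0.57,"z": -0.15,"wz": 0.038}
    - {"x": 0.9,"y": -0.75,"z": -0.15,"wz": 0.038}
    - {"x": 0.95,"y": -0.95,"z": -0.15,"wz": 0.038}
    - {"x": 0.95,"y": -1.0,"z": -0.15,"wz": 0.038}
  hand: -1

```text
invalid input at $.plan[0]: expected keys x, y, z, wx, wy, wz
```

```bash
python3 -c "
from h import *
go(.47,-.2,.26);go(.475,.048,.26);print(tcp()[2].as_matrix()[:,0])"
```

```text
t 0.9 at [ 0.1799 -0.6506  0.2313] F [-0.3182 -0.4559  0.6648] shift [ 1.9983 -1.785  -0.1434]
t 0.9 at [ 0.1799 -0.6506  0.2313] F [-0.3182 -0.4559  0.6648] shift [ 2.3529 -2.9735 -0.1434]
[0.9638 0.2665 0.    ]
```

>>> jog_arm:
  plan:
    - {"x": 0.2,"y": -0.14,"z": -0.05,"wx": 0,"wy": 0,"wz": 0.02}
    - {"x": 0.4,"y": -0.28,"z": -0.1,"wx": 0,"wy": 0,"wz": 0.038}
    - {"x": 0.6,"y": -0.42,"z": -0.15,"wx": 0,"wy": 0,"wz": 0.038}
    - {"x": 0.8,"y": -0.57,"z": -0.15,"wx": 0,"wy": 0,"wz": 0.038}
    - {"x": 0.9,"y": -0.75,"z": -0.15,"wx": 0,"wy": 0,"wz": 0.038}
    - {"x": 0.95,"y": -0.95,"z": -0.15,"wx": 0,"wy": 0,"wz": 0.038}
    - {"x": 0.95,"y": -1.0,"z": -0.15,"wx": 0,"wy": 0,"wz": 0.038}
  hand: -1

```text
t: 1.48
eef_pos: [0.3117, -0.4044, 0.2615]
tool_rot: [0.0, 0.997, 0.077, 0.0]
contact_force: [1.5, 0.0, -0.3]
gripper_width: 0.012
```

```bash
python3 -c "
from h import *
go(.47,-.2,.26);go(.475,.048,.26);print(tcp()[2].as_matrix()[:,0])"
```

```text
t 1.48 at [ 0.3117 -0.4044  0.2615] F [ 1.5139  0.0175 -0.343 ] shift [ 0.9385 -0.889   0.0081]
t 1.48 at [ 0.3117 -0.4044  0.2615] F [ 1.5139  0.0175 -0.343 ] shift [ 1.1529 -2.1106  0.008 ]
[0.9882 0.153  0.001 ]
```

>>> jog_arm:
  plan:
    - {"x": 0.15,"y": -0.13,"z": 0,"wx": 0,"wy": 0,"wz": 0}
    - {"x": 0.3,"y": -0.27,"z": 0,"wx": 0,"wy": 0,"wz": 0}
    - {"x": 0.45,"y": -0.4,"z": 0,"wx": 0,"wy": 0,"wz": 0}
    - {"x": 0.6,"y": -0.55,"z": 0,"wx": 0,"wy": 0,"wz": 0}
    - {"x": 0.75,"y": -0.7,"z": 0,"wx": 0,"wy": 0,"wz": 0}
    - {"x": 0.88,"y": -0.85,"z": 0,"wx": 0,"wy": 0,"wz": 0}
    - {"x": 0.93,"y": -0.95,"z": 0,"wx": 0,"wy": 0,"wz": 0}
    - {"x": 0.93,"y": -1,"z": 0,"wx": 0,"wy": 0,"wz": 0}

```text
t: 2.15
eef_pos: [0.4673, -0.1739, 0.2619]
tool_rot: [-0.001, 0.997, 0.08, 0.001]
contact_force: [-0.2, 0.4, -0.4]
gripper_width: 0.0
```

```bash
python3 -c "
from h import *
go(.475,.048,.26);print(tcp()[2].as_matrix()[:,0])"
```

```text
t 2.15 at [ 0.4673 -0.1739  0.2619] F [-0.2339  0.4228 -0.368 ] shift [ 0.215  -1.0889  0.011 ]
[0.9872 0.1595 0.0028]
```

```bash
python3 -c "
from h import *
go(.4845,.0072,.26)"
```

```text
t 2.15 at [ 0.4673 -0.1739  0.2619] F [-0.2339  0.4228 -0.368 ] shift [ 0.2293 -0.8799  0.0108]
```

>>> jog_arm:
  plan:
    - {"x": 0.07,"y": -0.17,"z": 0,"wx": 0,"wy": 0,"wz": 0}
    - {"x": 0.15,"y": -0.34,"z": 0,"wx": 0,"wy": 0,"wz": 0}
    - {"x": 0.2,"y": -0.51,"z": 0,"wx": 0,"wy": 0,"wz": 0}
    - {"x": 0.22,"y": -0.68,"z": 0,"wx": 0,"wy": 0,"wz": 0}
    - {"x": 0.22,"y": -0.8,"z": 0,"wx": 0,"wy": 0,"wz": 0}
    - {"x": 0.22,"y": -0.87,"z": 0,"wx": 0,"wy": 0,"wz": 0}
    - {"x": 0.22,"y": -0.87,"z": 0,"wx": 0,"wy": 0,"wz": 0}
    - {"x": 0.22,"y": -0.87,"z": 0,"wx": 0,"wy": 0,"wz": 0}

```text
t: 2.82
eef_pos: [0.4828, 0.0043, 0.2623]
tool_rot: [-0.0, 0.997, 0.08, 0.001]
contact_force: [-0.2, -0.1, -0.1]
gripper_width: -0.001
```

```bash
python3 -c "
from h import *
go(.4845,.0072,.182)
im=cams.read_camera('top');cv2.imwrite('pics/t1.png',cv2.resize(im[150:310,230:510,::-1],None,fx=2.5,fy=2.5))"
```

```text
t 2.82 at [0.4828 0.0043 0.2623] F [-0.2052 -0.1251 -0.1266] shift [ 0.0098 -0.013   0.4014]
```

View pics/t1.png

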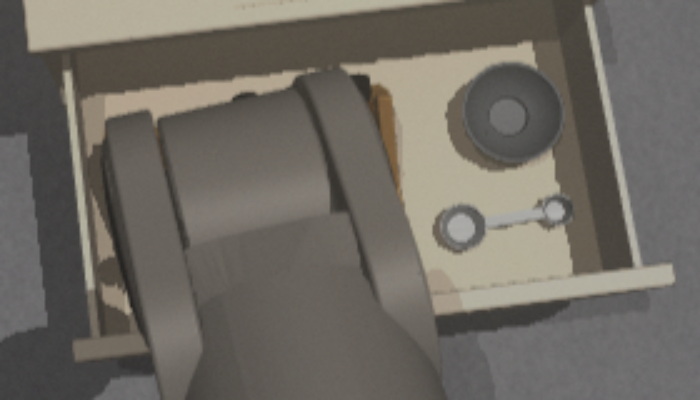

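The arm hides the rack from the top camera, so I'll use the scene camera from here. Next I descend in front of vial B.

>>> jog_arm:
  plan:
    - {"x": 0,"y": -0.015,"z": 0.1,"wx": 0,"wy": 0,"wz": 0}
    - {"x": 0,"y": -0.015,"z": 0.2,"wx": 0,"wy": 0,"wz": 0}
    - {"x": 0,"y": -0.015,"z": 0.3,"wx": 0,"wy": 0,"wz": 0}
    - {"x": 0,"y": -0.015,"z": 0.4,"wx": 0,"wy": 0,"wz": 0}
    - {"x": 0,"y": -0.015,"z": 0.4,"wx": 0,"wy": 0,"wz": 0}
    - {"x": 0,"y": -0.015,"z": 0.4,"wx": 0,"wy": 0,"wz": 0}

```text
t: 3.37
eef_pos: [0.4821, 0.0046, 0.1817]
tool_rot: [0.0, 0.997, 0.078, 0.0]
contact_force: [0.4, 0.6, -0.2]
gripper_width: -0.003
```

```bash
python3 -c "
from h import *
go(.526,.0135,.182)
im=cams.read_camera('scene');cv2.imwrite('pics/s1.png',cv2.resize(im[90:230,170:430,::-1],None,fx=3,fy=3))"
```

```text
t 3.37 at [0.4821 0.0046 0.1817] F [ 0.4397  0.6276 -0.165 ] shift [ 0.2239 -0.0098 -0.0015]
```

View pics/s1.png

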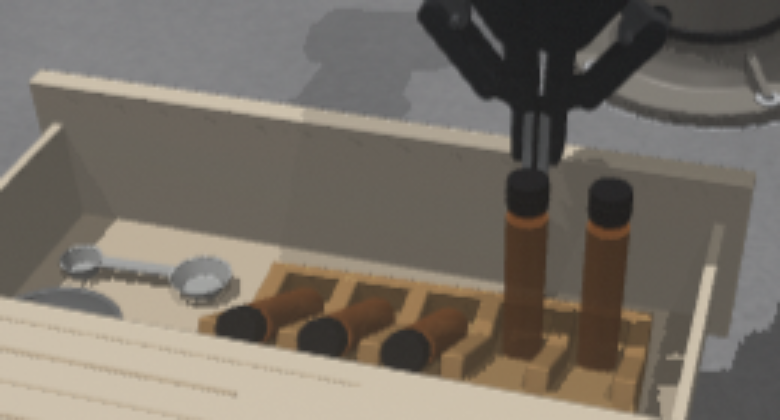

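Fingers are directly behind vial B (about (530,170) in this crop), with nothing touched. I push slowly along tool x.

>>> jog_arm:
  plan:
    - {"x": 0.04,"y": -0.005,"z": 0,"wx": 0,"wy": 0,"wz": 0}
    - {"x": 0.07,"y": -0.01,"z": 0,"wx": 0,"wy": 0,"wz": 0}
    - {"x": 0.09,"y": -0.01,"z": 0,"wx": 0,"wy": 0,"wz": 0}
    - {"x": 0.105,"y": -0.01,"z": 0,"wx": 0,"wy": 0,"wz": 0}
    - {"x": 0.12,"y": -0.01,"z": 0,"wx": 0,"wy": 0,"wz": 0}
    - {"x": 0.135,"y": -0.01,"z": 0,"wx": 0,"wy": 0,"wz": 0}
    - {"x": 0.15,"y": -0.01,"z": 0,"wx": 0,"wy": 0,"wz": 0}
    - {"x": 0.165,"y": -0.01,"z": 0,"wx": 0,"wy": 0,"wz": 0}
    - {"x": 0.18,"y": -0.01,"z": 0,"wx": 0,"wy": 0,"wz": 0}
    - {"x": 0.195,"y": -0.01,"z": 0,"wx": 0,"wy": 0,"wz": 0}
    - {"x": 0.21,"y": -0.01,"z": 0,"wx": 0,"wy": 0,"wz": 0}
    - {"x": 0.22,"y": -0.01,"z": 0,"wx": 0,"wy": 0,"wz": 0}

```text
t: 4.42
eef_pos: [0.5265, 0.014, 0.1829]
tool_rot: [0.0, 0.997, 0.078, 0.001]
contact_force: [-0.0, 0.3, 0.0]
gripper_width: 0.001
```

```bash
python3 -c "
from h import *
go(.526,.0135,.182)
im=cams.read_camera('scene');cv2.imwrite('pics/s2.png',cv2.resize(im[90:230,170:430,::-1],None,fx=3,fy=3))
print([(np.round(d['location'],1).tolist(),round(d['confidence'],2)) for d in finder.place_of('scene','vial1_cap')])"
```

```text
t 4.42 at [0.5265 0.014  0.1829] F [-0.0419  0.3357  0.0342] shift [-0.0031  0.0022  0.0043]
[([276.1, 203.8], 0.6)]
```

View pics/s2.png

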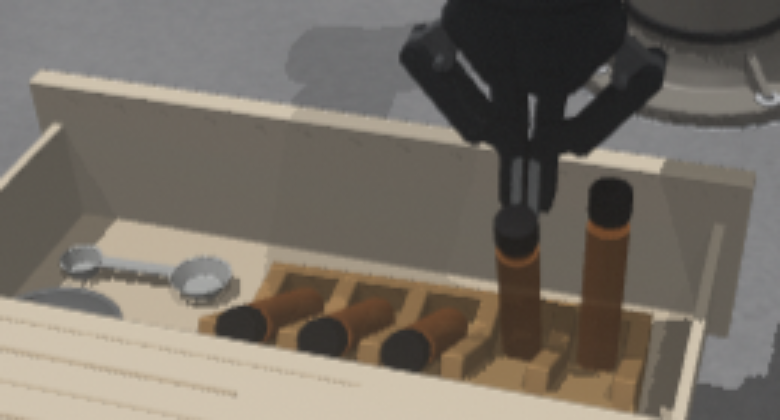

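Vial B leans back (cap at about (517,230) in the crop). I keep pushing.

>>> jog_arm:
  plan:
    - {"x": 0.015,"y": 0,"z": 0,"wx": 0,"wy": 0,"wz": 0}
    - {"x": 0.03,"y": 0,"z": 0,"wx": 0,"wy": 0,"wz": 0}
    - {"x": 0.045,"y": 0,"z": 0,"wx": 0,"wy": 0,"wz": 0}
    - {"x": 0.06,"y": 0,"z": 0,"wx": 0,"wy": 0,"wz": 0}
    - {"x": 0.075,"y": 0,"z": 0,"wx": 0,"wy": 0,"wz": 0}
    - {"x": 0.09,"y": 0,"z": 0,"wx": 0,"wy": 0,"wz": 0}
    - {"x": 0.09,"y": 0,"z": 0,"wx": 0,"wy": 0,"wz": 0}
    - {"x": 0.09,"y": 0,"z": 0,"wx": 0,"wy": 0,"wz": 0}
    - {"x": 0.09,"y": 0,"z": 0,"wx": 0,"wy": 0,"wz": 0}
    - {"x": 0.09,"y": 0,"z": 0,"wx": 0,"wy": 0,"wz": 0}

```text
t: 5.35
eef_pos: [0.5441, 0.0168, 0.1829]
tool_rot: [0.0, 0.997, 0.078, 0.001]
contact_force: [-0.3, -0.6, 0.2]
gripper_width: 0.0
```

```bash
python3 -c "
from h import *
go(.526,.0135,.182)
im=cams.read_camera('scene');cv2.imwrite('pics/s3.png',cv2.resize(im[90:230,170:430,::-1],None,fx=3,fy=3))"
```

```text
t 5.35 at [0.5441 0.0168 0.1829] F [-0.3429 -0.6141  0.1532] shift [-0.0919  0.0023  0.004 ]
```

View pics/s3.png

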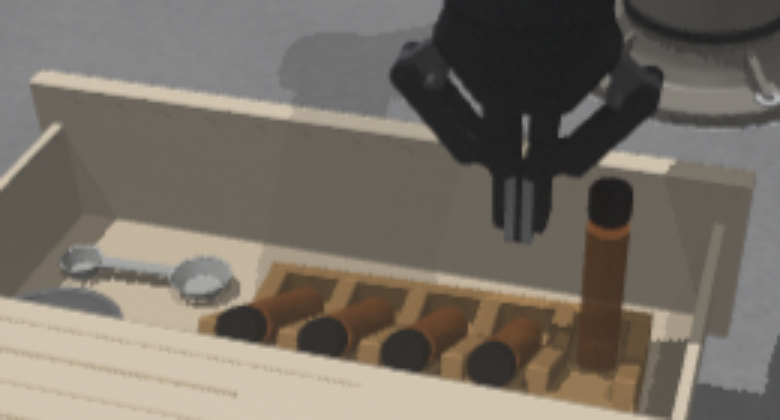

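Vial B now lies back like the others, with its cap at about (492,362). I back off and shift across to vial A.

```bash
python3 -c "
from h import *
go(.4810,.0489,.182)"
```

```text
t 5.4 at [0.5441 0.0168 0.1829] F [ 0.6084 -0.4407  0.3545] shift [-0.2866 -0.2079  0.0036]
```

>>> jog_arm:
  plan:
    - {"x": -0.1,"y": 0,"z": 0,"wx": 0,"wy": 0,"wz": 0}
    - {"x": -0.2,"y": 0,"z": 0,"wx": 0,"wy": 0,"wz": 0}
    - {"x": -0.29,"y": 0,"z": 0,"wx": 0,"wy": 0,"wz": 0}
    - {"x": -0.29,"y": -0.02,"z": 0,"wx": 0,"wy": 0,"wz": 0}
    - {"x": -0.29,"y": -0.1,"z": 0,"wx": 0,"wy": 0,"wz": 0}
    - {"x": -0.29,"y": -0.18,"z": 0,"wx": 0,"wy": 0,"wz": 0}
    - {"x": -0.29,"y": -0.21,"z": 0,"wx": 0,"wy": 0,"wz": 0}
    - {"x": -0.29,"y": -0.21,"z": 0,"wx": 0,"wy": 0,"wz": 0}
    - {"x": -0.29,"y": -0.21,"z": 0,"wx": 0,"wy": 0,"wz": 0}

```text
t: 6.15
eef_pos: [0.4805, 0.0491, 0.1827]
tool_rot: [0.0, 0.997, 0.079, 0.001]
contact_force: [0.2, -0.5, 0.2]
gripper_width: 0.001
```

```bash
python3 -c "
from h import *
go(.5199,.0547,.182)
im=cams.read_camera('scene')
g=im[135:175,335:390].mean(2); m=(g<60)
cv2.imwrite('pics/s4.png',cv2.resize(im[90:230,170:430,::-1],None,fx=3,fy=3))"
```

```text
t 6.15 at [0.4805 0.0491 0.1827] F [ 0.2104 -0.4567  0.2221] shift [0.1989 0.0033 0.0041]
```

View pics/s4.png

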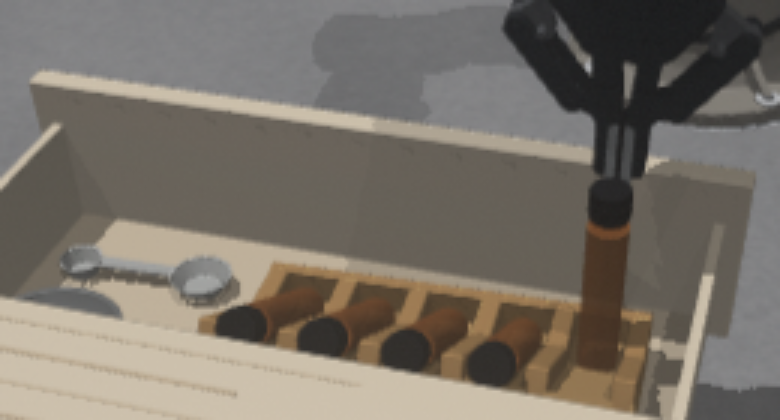

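Fingers are squarely behind vial A, whose cap is at about (610,200) in the crop. I use the same slow push.

>>> jog_arm:
  plan:
    - {"x": 0.03,"y": 0,"z": 0,"wx": 0,"wy": 0,"wz": 0}
    - {"x": 0.06,"y": 0,"z": 0,"wx": 0,"wy": 0,"wz": 0}
    - {"x": 0.08,"y": 0,"z": 0,"wx": 0,"wy": 0,"wz": 0}
    - {"x": 0.095,"y": 0,"z": 0,"wx": 0,"wy": 0,"wz": 0}
    - {"x": 0.11,"y": 0,"z": 0,"wx": 0,"wy": 0,"wz": 0}
    - {"x": 0.125,"y": 0,"z": 0,"wx": 0,"wy": 0,"wz": 0}
    - {"x": 0.14,"y": 0,"z": 0,"wx": 0,"wy": 0,"wz": 0}
    - {"x": 0.155,"y": 0,"z": 0,"wx": 0,"wy": 0,"wz": 0}
    - {"x": 0.17,"y": 0,"z": 0,"wx": 0,"wy": 0,"wz": 0}
    - {"x": 0.185,"y": 0,"z": 0,"wx": 0,"wy": 0,"wz": 0}
    - {"x": 0.2,"y": 0,"z": 0,"wx": 0,"wy": 0,"wz": 0}
    - {"x": 0.21,"y": 0,"z": 0,"wx": 0,"wy": 0,"wz": 0}

```text
t: 7.2
eef_pos: [0.5224, 0.0552, 0.1828]
tool_rot: [0.0, 0.997, 0.078, 0.001]
contact_force: [-1.0, 0.1, -0.3]
gripper_width: -0.0
```

>>> jog_arm:
  plan:
    - {"x": 0.015,"y": 0,"z": 0,"wx": 0,"wy": 0,"wz": 0}
    - {"x": 0.03,"y": 0,"z": 0,"wx": 0,"wy": 0,"wz": 0}
    - {"x": 0.045,"y": 0,"z": 0,"wx": 0,"wy": 0,"wz": 0}
    - {"x": 0.06,"y": 0,"z": 0,"wx": 0,"wy": 0,"wz": 0}
    - {"x": 0.075,"y": 0,"z": 0,"wx": 0,"wy": 0,"wz": 0}
    - {"x": 0.09,"y": 0,"z": 0,"wx": 0,"wy": 0,"wz": 0}
    - {"x": 0.09,"y": 0,"z": 0,"wx": 0,"wy": 0,"wz": 0}
    - {"x": 0.09,"y": 0,"z": 0,"wx": 0,"wy": 0,"wz": 0}
    - {"x": 0.09,"y": 0,"z": 0,"wx": 0,"wy": 0,"wz": 0}
    - {"x": 0.09,"y": 0,"z": 0,"wx": 0,"wy": 0,"wz": 0}

```text
t: 8.03
eef_pos: [0.54, 0.0579, 0.1828]
tool_rot: [0.0, 0.997, 0.078, 0.001]
contact_force: [0.4, 0.0, -1.1]
gripper_width: 0.003
```

>>> jog_arm:
  plan:
    - {"x": 0,"y": 0,"z": -0.1,"wx": 0,"wy": 0,"wz": 0}
    - {"x": 0,"y": 0,"z": -0.25,"wx": 0,"wy": 0,"wz": 0}
    - {"x": -0.1,"y": 0,"z": -0.4,"wx": 0,"wy": 0,"wz": 0}
    - {"x": -0.25,"y": 0.15,"z": -0.4,"wx": 0,"wy": 0,"wz": 0}
    - {"x": -0.4,"y": 0.3,"z": -0.4,"wx": 0,"wy": 0,"wz": 0}
    - {"x": -0.5,"y": 0.45,"z": -0.4,"wx": 0,"wy": 0,"wz": 0}
    - {"x": -0.5,"y": 0.62,"z": -0.4,"wx": 0,"wy": 0,"wz": 0}
    - {"x": -0.5,"y": 0.8,"z": -0.4,"wx": 0,"wy": 0,"wz": 0}
    - {"x": -0.5,"y": 0.95,"z": -0.4,"wx": 0,"wy": 0,"wz": 0}
    - {"x": -0.5,"y": 1,"z": -0.4,"wx": 0,"wy": 0,"wz": 0}
    - {"x": -0.5,"y": 1,"z": -0.4,"wx": 0,"wy": 0,"wz": 0}

```text
t: 8.95
eef_pos: [0.4719, -0.1581, 0.2625]
tool_rot: [0.001, 0.997, 0.076, 0.001]
contact_force: [-0.2, 0.9, 0.4]
gripper_width: -0.001
```

```bash
python3 -c "
from h import *
go(.43,-.15,.25)
a=cams.read_camera('scene')[105:230,170:430,::-1];b=cams.read_camera('top')[165:305,245:505,::-1]
cv2.imwrite('pics/both1.png',cv2.resize(np.vstack([a,b]),None,fx=2.2,fy=2.2))"
```

```text
t 8.95 at [ 0.4719 -0.1581  0.2625] F [-0.2188  0.8811  0.4135] shift [-0.2011 -0.0717  0.0622]
```

View pics/both1.png

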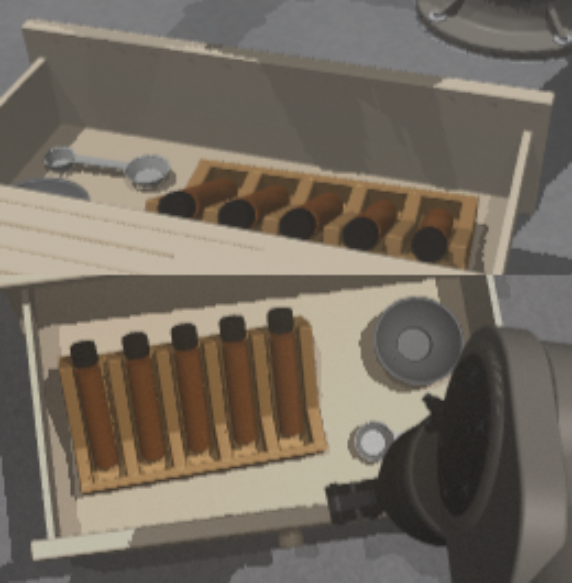

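All five vials lie back in their slots and the drawer is still open. I move in front of the panel.

>>> jog_arm:
  plan:
    - {"x": -0.1,"y": 0,"z": 0,"wx": 0,"wy": 0,"wz": 0.016}
    - {"x": -0.2,"y": -0.05,"z": 0,"wx": 0,"wy": 0,"wz": 0.016}
    - {"x": -0.23,"y": -0.07,"z": 0,"wx": 0,"wy": 0,"wz": 0.016}
    - {"x": -0.23,"y": -0.07,"z": 0,"wx": 0,"wy": 0,"wz": 0.016}
    - {"x": -0.23,"y": -0.07,"z": 0,"wx": 0,"wy": 0,"wz": 0.016}
    - {"x": -0.23,"y": -0.07,"z": 0,"wx": 0,"wy": 0,"wz": 0.016}

```text
t: 9.55
eef_pos: [0.4256, -0.1467, 0.2628]
tool_rot: [-0.0, 0.999, 0.054, 0.002]
contact_force: [-0.5, -0.3, -0.0]
gripper_width: 0.005
```

```bash
python3 -c "
from h import *
go(.425,-.15,.145);print(tcp()[2].as_matrix()[:,0])"
```

```text
t 9.55 at [ 0.4256 -0.1467  0.2628] F [-0.5049 -0.2994 -0.0401] shift [-0.0067  0.0161  0.5888]
[0.9941 0.1082 0.0036]
```

>>> jog_arm:
  plan:
    - {"x": 0,"y": 0.015,"z": 0.12,"wx": 0,"wy": 0,"wz": 0}
    - {"x": 0,"y": 0.015,"z": 0.24,"wx": 0,"wy": 0,"wz": 0}
    - {"x": 0,"y": 0.015,"z": 0.36,"wx": 0,"wy": 0,"wz": 0}
    - {"x": 0,"y": 0.015,"z": 0.48,"wx": 0,"wy": 0,"wz": 0}
    - {"x": 0,"y": 0.015,"z": 0.58,"wx": 0,"wy": 0,"wz": 0}
    - {"x": 0,"y": 0.015,"z": 0.58,"wx": 0,"wy": 0,"wz": 0}
    - {"x": 0,"y": 0.015,"z": 0.58,"wx": 0,"wy": 0,"wz": 0}

```text
t: 10.13
eef_pos: [0.4265, -0.1493, 0.1463]
tool_rot: [-0.001, 0.999, 0.054, 0.001]
contact_force: [-0.0, 0.2, -0.2]
gripper_width: 0.002
```

```bash
python3 -c "
from h import *
go(.45,-.148,.145);print(tcp()[2].as_matrix()[:,0])
a=cams.read_camera('scene')[60:230,170:430,::-1];b=cams.read_camera('top')[165:325,245:505,::-1]
cv2.imwrite('pics/both2.png',cv2.resize(np.vstack([a,b]),None,fx=1.8,fy=1.8))"
```

```text
t 10.13 at [ 0.4265 -0.1493  0.1463] F [-0.038   0.1692 -0.2002] shift [0.1175 0.0064 0.0065]
[0.9941 0.1087 0.0018]
```

View pics/both2.png

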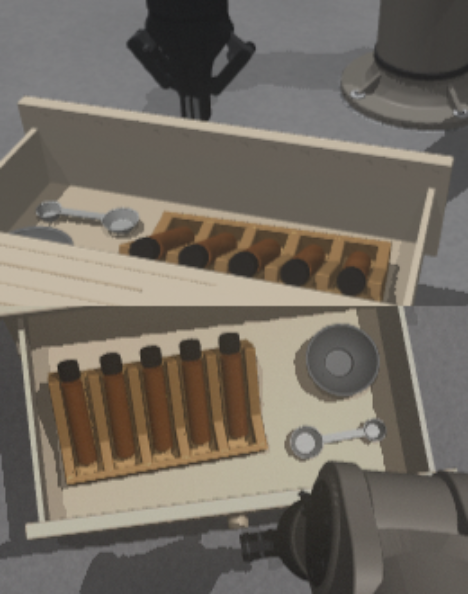

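The fingers are in front of the panel, right of the knob, and clear. I start closing gently.

>>> jog_arm:
  plan:
    - {"x": 0.03,"y": 0,"z": 0,"wx": 0,"wy": 0,"wz": 0}
    - {"x": 0.06,"y": 0,"z": 0,"wx": 0,"wy": 0,"wz": 0}
    - {"x": 0.085,"y": 0,"z": 0,"wx": 0,"wy": 0,"wz": 0}
    - {"x": 0.1,"y": 0,"z": 0,"wx": 0,"wy": 0,"wz": 0}
    - {"x": 0.115,"y": 0,"z": 0,"wx": 0,"wy": 0,"wz": 0}
    - {"x": 0.13,"y": 0,"z": 0,"wx": 0,"wy": 0,"wz": 0}
    - {"x": 0.145,"y": 0,"z": 0,"wx": 0,"wy": 0,"wz": 0}
    - {"x": 0.16,"y": 0,"z": 0,"wx": 0,"wy": 0,"wz": 0}
    - {"x": 0.175,"y": 0,"z": 0,"wx": 0,"wy": 0,"wz": 0}
    - {"x": 0.19,"y": 0,"z": 0,"wx": 0,"wy": 0,"wz": 0}
    - {"x": 0.205,"y": 0,"z": 0,"wx": 0,"wy": 0,"wz": 0}
    - {"x": 0.22,"y": 0,"z": 0,"wx": 0,"wy": 0,"wz": 0}

```text
t: 11.23
eef_pos: [0.4715, -0.1451, 0.148]
tool_rot: [0.0, 0.999, 0.054, 0.003]
contact_force: [-2.8, -1.9, 0.6]
gripper_width: 0.002
```

>>> jog_arm:
  plan:
    - {"x": 0.02,"y": 0,"z": 0,"wx": 0,"wy": 0,"wz": 0}
    - {"x": 0.04,"y": 0,"z": 0,"wx": 0,"wy": 0,"wz": 0}
    - {"x": 0.06,"y": 0,"z": 0,"wx": 0,"wy": 0,"wz": 0}
    - {"x": 0.08,"y": 0,"z": 0,"wx": 0,"wy": 0,"wz": 0}
    - {"x": 0.1,"y": 0,"z": 0,"wx": 0,"wy": 0,"wz": 0}
    - {"x": 0.12,"y": 0,"z": 0,"wx": 0,"wy": 0,"wz": 0}
    - {"x": 0.14,"y": 0,"z": 0,"wx": 0,"wy": 0,"wz": 0}
    - {"x": 0.16,"y": 0,"z": 0,"wx": 0,"wy": 0,"wz": 0}
    - {"x": 0.18,"y": 0,"z": 0,"wx": 0,"wy": 0,"wz": 0}
    - {"x": 0.2,"y": 0,"z": 0,"wx": 0,"wy": 0,"wz": 0}
    - {"x": 0.22,"y": 0,"z": 0,"wx": 0,"wy": 0,"wz": 0}
    - {"x": 0.24,"y": 0,"z": 0,"wx": 0,"wy": 0,"wz": 0}

```text
t: 12.23
eef_pos: [0.5195, -0.1398, 0.1481]
tool_rot: [0.0, 0.999, 0.054, 0.002]
contact_force: [-1.9, -2.4, -1.9]
gripper_width: 0.001
```

```bash
python3 -c "
from h import *
go(.45,-.148,.145)
a=cams.read_camera('scene')[60:230,170:430,::-1];b=cams.read_camera('top')[125:305,225:505,::-1]
a=cv2.copyMakeBorder(a,0,0,0,20,0)
cv2.imwrite('pics/both3.png',cv2.resize(np.vstack([a,b]),None,fx=1.6,fy=1.6))"
```

```text
t 12.23 at [ 0.5195 -0.1398  0.1481] F [-1.9426 -2.3807 -1.8744] shift [-0.3502  0.0031  0.0139]
```

View pics/both3.png

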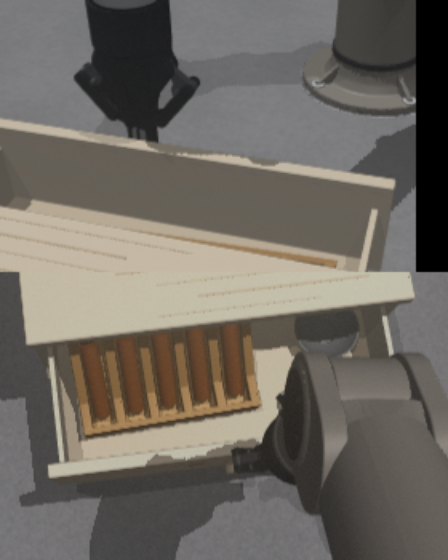

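That was my 12th and last picture, so I finish numerically. From the images, the drawer should be shut with the TCP at x of about 0.665, so I continue at about 60 mm/s and slow down near the end.

>>> jog_arm:
  plan:
    - {"x": 0.02,"y": 0,"z": 0,"wx": 0,"wy": 0,"wz": 0}
    - {"x": 0.045,"y": 0,"z": 0,"wx": 0,"wy": 0,"wz": 0}
    - {"x": 0.07,"y": 0,"z": 0,"wx": 0,"wy": 0,"wz": 0}
    - {"x": 0.095,"y": 0,"z": 0,"wx": 0,"wy": 0,"wz": 0}
    - {"x": 0.12,"y": 0,"z": 0,"wx": 0,"wy": 0,"wz": 0}
    - {"x": 0.145,"y": 0,"z": 0,"wx": 0,"wy": 0,"wz": 0}
    - {"x": 0.17,"y": 0,"z": 0,"wx": 0,"wy": 0,"wz": 0}
    - {"x": 0.195,"y": 0,"z": 0,"wx": 0,"wy": 0,"wz": 0}
    - {"x": 0.22,"y": 0,"z": 0,"wx": 0,"wy": 0,"wz": 0}
    - {"x": 0.245,"y": 0,"z": 0,"wx": 0,"wy": 0,"wz": 0}
    - {"x": 0.27,"y": 0,"z": 0,"wx": 0,"wy": 0,"wz": 0}
    - {"x": 0.295,"y": 0,"z": 0,"wx": 0,"wy": 0,"wz": 0}

```text
t: 13.33
eef_pos: [0.5799, -0.1327, 0.1489]
tool_rot: [-0.0, 0.999, 0.055, 0.004]
contact_force: [-1.0, 0.3, -2.1]
gripper_width: -0.003
```

>>> jog_arm:
  plan:
    - {"x": 0.02,"y": 0,"z": 0,"wx": 0,"wy": 0,"wz": 0}
    - {"x": 0.045,"y": 0,"z": 0,"wx": 0,"wy": 0,"wz": 0}
    - {"x": 0.07,"y": 0,"z": 0,"wx": 0,"wy": 0,"wz": 0}
    - {"x": 0.095,"y": 0,"z": 0,"wx": 0,"wy": 0,"wz": 0}
    - {"x": 0.12,"y": 0,"z": 0,"wx": 0,"wy": 0,"wz": 0}
    - {"x": 0.145,"y": 0,"z": 0,"wx": 0,"wy": 0,"wz": 0}
    - {"x": 0.17,"y": 0,"z": 0,"wx": 0,"wy": 0,"wz": 0}
    - {"x": 0.195,"y": 0,"z": 0,"wx": 0,"wy": 0,"wz": 0}
    - {"x": 0.22,"y": 0,"z": 0,"wx": 0,"wy": 0,"wz": 0}
    - {"x": 0.245,"y": 0,"z": 0,"wx": 0,"wy": 0,"wz": 0}
    - {"x": 0.27,"y": 0,"z": 0,"wx": 0,"wy": 0,"wz": 0}
    - {"x": 0.28,"y": 0,"z": 0,"wx": 0,"wy": 0,"wz": 0}

```text
t: 14.33
eef_pos: [0.6369, -0.1261, 0.1496]
tool_rot: [-0.0, 0.998, 0.055, 0.004]
contact_force: [-2.0, -0.1, -1.3]
gripper_width: -0.003
```

>>> jog_arm:
  plan:
    - {"x": 0.01,"y": 0,"z": 0,"wx": 0,"wy": 0,"wz": 0}
    - {"x": 0.02,"y": 0,"z": 0,"wx": 0,"wy": 0,"wz": 0}
    - {"x": 0.03,"y": 0,"z": 0,"wx": 0,"wy": 0,"wz": 0}
    - {"x": 0.04,"y": 0,"z": 0,"wx": 0,"wy": 0,"wz": 0}
    - {"x": 0.05,"y": 0,"z": 0,"wx": 0,"wy": 0,"wz": 0}
    - {"x": 0.06,"y": 0,"z": 0,"wx": 0,"wy": 0,"wz": 0}
    - {"x": 0.07,"y": 0,"z": 0,"wx": 0,"wy": 0,"wz": 0}
    - {"x": 0.08,"y": 0,"z": 0,"wx": 0,"wy": 0,"wz": 0}
    - {"x": 0.085,"y": 0,"z": 0,"wx": 0,"wy": 0,"wz": 0}
    - {"x": 0.085,"y": 0,"z": 0,"wx": 0,"wy": 0,"wz": 0}

```text
t: 15.17
eef_pos: [0.6543, -0.1241, 0.1498]
tool_rot: [-0.0, 0.998, 0.055, 0.005]
contact_force: [-1.1, 0.3, -0.3]
gripper_width: -0.001
```

>>> jog_arm:
  plan:
    - {"x": 0.005,"y": 0,"z": 0,"wx": 0,"wy": 0,"wz": 0}
    - {"x": 0.01,"y": 0,"z": 0,"wx": 0,"wy": 0,"wz": 0}
    - {"x": 0.015,"y": 0,"z": 0,"wx": 0,"wy": 0,"wz": 0}
    - {"x": 0.02,"y": 0,"z": 0,"wx": 0,"wy": 0,"wz": 0}
    - {"x": 0.025,"y": 0,"z": 0,"wx": 0,"wy": 0,"wz": 0}
    - {"x": 0.03,"y": 0,"z": 0,"wx": 0,"wy": 0,"wz": 0}

```text
t: 15.67
eef_pos: [0.6603, -0.1234, 0.1499]
tool_rot: [-0.0, 0.998, 0.055, 0.005]
contact_force: [-1.7, -1.3, -0.9]
gripper_width: -0.001
```

>>> jog_arm:
  plan:
    - {"x": 0.005,"y": 0,"z": 0,"wx": 0,"wy": 0,"wz": 0}
    - {"x": 0.01,"y": 0,"z": 0,"wx": 0,"wy": 0,"wz": 0}
    - {"x": 0.015,"y": 0,"z": 0,"wx": 0,"wy": 0,"wz": 0}
    - {"x": 0.015,"y": 0,"z": 0,"wx": 0,"wy": 0,"wz": 0}

```text
t: 16.0
eef_pos: [0.6613, -0.1233, 0.1498]
tool_rot: [-0.0, 0.999, 0.055, 0.002]
contact_force: [-9.5, -0.8, 5.6]
gripper_width: -0.004
```

>>> jog_arm:
  plan:
    - {"x": 0.005,"y": 0,"z": 0,"wx": 0,"wy": 0,"wz": 0}
    - {"x": 0.01,"y": 0,"z": 0,"wx": 0,"wy": 0,"wz": 0}
    - {"x": 0.015,"y": 0,"z": 0,"wx": 0,"wy": 0,"wz": 0}
    - {"x": 0.015,"y": 0,"z": 0,"wx": 0,"wy": 0,"wz": 0}

```text
t: 16.33
eef_pos: [0.6612, -0.1234, 0.1499]
tool_rot: [-0.0, 0.999, 0.054, -0.001]
contact_force: [-14.4, -0.4, 8.2]
gripper_width: 0.001
```

The arm met a firm stop at x=0.6612 (14 N), about where the shut position was predicted. I back off and check with the cameras.

>>> jog_arm:
  plan:
    - {"x": -0.05,"y": 0,"z": 0,"wx": 0,"wy": 0,"wz": 0}
    - {"x": -0.15,"y": 0,"z": 0,"wx": 0,"wy": 0,"wz": 0}
    - {"x": -0.3,"y": 0,"z": 0,"wx": 0,"wy": 0,"wz": 0}
    - {"x": -0.4,"y": 0.15,"z": -0.1,"wx": 0,"wy": 0,"wz": 0}
    - {"x": -0.5,"y": 0.3,"z": -0.2,"wx": 0,"wy": 0,"wz": 0}
    - {"x": -0.6,"y": 0.45,"z": -0.3,"wx": 0,"wy": 0,"wz": 0}
    - {"x": -0.65,"y": 0.6,"z": -0.3,"wx": 0,"wy": 0,"wz": 0}
    - {"x": -0.7,"y": 0.75,"z": -0.3,"wx": 0,"wy": 0,"wz": 0}
    - {"x": -0.7,"y": 0.9,"z": -0.3,"wx": 0,"wy": 0,"wz": 0}
    - {"x": -0.7,"y": 1,"z": -0.3,"wx": 0,"wy": 0,"wz": 0}
    - {"x": -0.7,"y": 1,"z": -0.3,"wx": 0,"wy": 0,"wz": 0}
    - {"x": -0.7,"y": 1,"z": -0.3,"wx": 0,"wy": 0,"wz": 0}

```text
t: 17.33
eef_pos: [0.5445, -0.3386, 0.2103]
tool_rot: [-0.0, 0.999, 0.053, -0.0]
contact_force: [-0.1, 0.1, 0.5]
gripper_width: 0.0
```

Run:
```python
from h import *
go(.45,-.148,.145)
im=cams.read_camera('top'); cv2.imwrite('pics/end.png',im[...,::-1])
for t in ['drawer_front','vial1','rack']: print(t,[(np.round(d['location'],1).tolist(),round(d['confidence'],2)) for d in finder.place_of('top',t)])
# brightness along the drawer axis, crossing board edge and panel
th=np.deg2rad(6); ax=np.array([np.cos(th),np.sin(th)])
c=np.array([.457,-.1036]); lat=np.array([-ax[1],ax[0]])
for s in (-.05,.08,.15):
    v=[]
    for d in np.arange(.17,.25,.004):
        p=c+ax*d+lat*s; q=proj('top',np.array([*p,.1725])); v.append(int(cv2.getRectSubPix(cv2.cvtColor(im,cv2.COLOR_RGB2GRAY),(1,1),tuple(map(float,q)))[0,0]))
    print(s,v)
```

```text
t 17.33 at [ 0.5445 -0.3386  0.2103] F [-0.1137  0.0893  0.5411] shift [-0.3681 -0.9978  0.3268]
drawer_front [([363.6, 166.4], 0.91)]
vial1 []
rack []
-0.05 [64, 62, 69, 70, 68, 70, 70, 71, 71, 71, 72, 113, 179, 157, 76, 124, 176, 178, 179, 173]
0.08 [61, 62, 67, 71, 73, 72, 69, 71, 72, 69, 73, 123, 178, 123, 78, 126, 176, 178, 178, 178]
0.15 [59, 60, 68, 68, 69, 71, 68, 68, 69, 71, 71, 115, 177, 143, 76, 120, 177, 177, 176, 177]
```

The panel's top edge shows 9–10 mm in front of the top board. That matches the shut value (16 mm thick less the 6 mm overhang); 5 mm open would show about 14 mm. The robot is clear, so I hand in.

```bash
python3 -c "
from h import *
print(bot.hand_in())"
```

```text
the job is handed in; nothing more can be done
None
```

I pushed both standing vials back into their own slots with the shut fingertips, then pushed the drawer shut slowly. The job was handed in at about 17.4 s, and no verdict was reported.

- **Vials:** before closing, both cameras showed all five vials lying back. The rack looked level and the dish and spoon undisturbed.
- **Drawer:** it closed to a firm stop at TCP x = 0.661, against 0.664 to 0.665 predicted, and held there under 14 N. Afterwards about 9–10 mm of the panel's top edge showed in front of the top board, as expected when shut.
- **Robot:** it ended clear of everything, with the tool force near zero.
- **Not checked:** with the drawer shut, I could not see the vials again. I had also used all 12 picture views, so the final shut check was made from pixel values and not by eye.

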